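Close up a packed mooncake gift box

TASK

The mooncake gift box is packed and only has to be closed. With your fingertips, gently push its drawer in until the front is flush, and push the standing lid over and down until it lies fully shut. Nothing needs to be gripped or lifted: leave the wrapped cakes, tin and tools around it where they are.

Things in the scene. Friction and masses are not known exactly. Their poses are not given: they have to be found in the camera images.
- box: Dark red gift box with gold trim, fixed on a black non-slip mat (270 x 270 x 2 mm); 210 x 210 mm, 96 high, 108 with the lid shut. Drawer below, open compartment above. Origin: centre of its underside, on the bench. Its front (drawer side) is at its own x=-105 mm and faces the robot's right; +x points to the hinge side, z up. The compartment's cakes reach z=95 mm.
- drawer (a joint): Drawer in the lower half of the box. Value in m: 0 = shut, front flush with the box front; grows as it slides out along the box's -x, at most 0.14. Starts 0.06 to 0.12. Friction about 2.5 N plus light damping; stays where it is left; rigid stop when shut.
- drawer_front (a point): Middle of the drawer front's outer face (198 wide, z=6 to 50 mm over the bench; this point at z=28 mm). It lies at box x = -105 mm minus the drawer's value, box y=0. A brass knob, 13 mm across, stands 13 mm out of it, centred at z=18 mm; its top is at z=25 mm. Push it along the box's +x. The drawer holds four cakes up to z=50 mm.
- lid (a joint): Lid, flat board 214 x 214 x 12 mm, about 0.25 kg, hinged along the top of the box's far (+x) side. Value in rad: 0 = lying shut, 1.57 = upright, more = leaning back beyond the hinge side. Starts 1.6 to 1.85, limit 1.95. Stiff hinge (0.4 N m): the lid stays at any angle, and needs 2 to 4 N near its free edge all the way down.
- lid_hinge (a point): Middle of the lid's hinge line: box x=+105 mm, y=0, z=96 mm. The hinge line runs along the box's y. The lid's inner face lies in the plane through this line; its outer face is 12 mm away, on the +x side when upright and on top when shut.
- lid_edge (a point): Middle of the lid's free edge, on the outer face: 214 mm from the hinge line along the lid. Standing upright it is 310 mm above the bench; shut it is the front edge at z=108 mm. To shut the lid, push its outer face near this edge from behind, towards the box's -x, and follow it over and down.
- pack0: Paper-wrapped cake, tan with a red patch, about 104 x 62 x 42 mm, loose on the bench; leave it alone. Origin: centre of its underside.
- pack1: Paper-wrapped cake, tan with a red patch, about 104 x 62 x 42 mm, loose on the bench; leave it alone. Origin: centre of its underside.
- pack2: Paper-wrapped cake, tan with a red patch, about 104 x 62 x 42 mm, loose on the bench; leave it alone. Origin: centre of its underside.
- sealer: Blue bag-neck tape sealer with a yellow roll, 150 x 45 x 84 mm, loose on the bench; leave it alone. Origin: centre of its underside.
- tin: Red square gift tin, 114 x 114 x 67 mm, loose on the bench; leave it alone. Origin: centre of its underside.
- scraper: Bench scraper, steel blade and wooden grip, 111 x 125 x 26 mm, loose on the bench; leave it alone. Origin: on the bench near its middle.

How it is judged:
At the end, for the whole second after the job is handed in: The drawer is within 5 mm of flush and the lid within 0.04 rad (about 8 mm at its free edge) of fully shut, at rest (value of joint drawer below 0.005 m and value of joint lid below 0.04 rad and velocity of joint lid between -0.05 and 0.05 rad/s); the robot touches nothing.
It fails at once if the drawer or the lid is slammed (over 0.5 m/s, over 3 rad/s) (velocity of joint drawer below -0.5 m/s or velocity of joint lid below -3 rad/s).
It fails at once if another thing on the bench is moved (more than 20 mm), lifted or carried (distance of any of pack0, pack1, pack2, sealer, tin, scraper from where it was at the start of the episode above 0.02 m).
It also fails if it takes over 61 s, if anything falls off the work surface, if the arm or the gripper's body presses on something with over 40 N, if the wrist force passes 120 N, or if a joint passes its speed limit or range.

ROBOT

A 6-joint arm with a two-finger parallel gripper is mounted at the origin on the work surface. World frame = base frame: x ahead of the robot, y to its left, z up, the work surface at z = 0. Lengths are in m, angles in rad, forces in N, time in s.
With the tool pointing down it reaches from about 0.375 to 0.9 m from the base axis. Payload 3.1 kg.
Tool frame: the origin (TCP) lies between the finger pads; the fingertips stand manip.finger_overhang ahead of it and the grasp point (between the pads) lies 5 mm behind it (manip.finger_overhang is the distance from the TCP to the fingertips, in m); z points along the fingers, y is the line along which they close (so a half turn about z gives the same grasp; the last joint's range is limited). The gripper opens to 85 mm and grips with 20 to 120 N. Pads are 22 mm wide; open, the fingers measure 114 mm over their backs; the gripper's body (76 mm by 85 mm) begins 54 mm behind the grasp point. The pads swing forward as they close: fully open they stand 13 mm farther back than shut.
Start: joints at [-1.423, 0.527, 1.433, -0, 1.181, -0.178], TCP at [0.201, -0.592, 0.217] pointing down, gripper open.
Joint ranges: [-3.08, 3.08], [-0.75, 2.2], [0.22, 2.44], [-1.43, 4.57], [0, 2.65], [-2.85, 2.85]. Speed limits (rad/s): [2.79, 2.79, 3.14, 3.14, 3.14, 3.14].

INTERFACE

Orientations are given as a unit quaternion [x, y, z, w].
In Python, from station import manip gives the robot as it stands.
- The arm moves only by the tool drive_tool, never from a script. Its argument "plan" is a list of rows, each a list of 7 numbers: the shift along the tool's x, y, z in m, then the turn, a rotation vector about the tool's x, y, z in degrees, then the opening, from -1 (shut) to 1 (fully open). In form: [[x, y, z, wx, wy, wz, gripper], ...]. A call has 1 to 10 rows; each row shifts and turns the commanded pose from where the row before left it, along the tool's axes as they then stand; what a row does not reach is not made up. A row lasts 1/10 s, in which the tool goes at most 50 mm and 8.59 degrees, less where a joint would pass 70% of its speed; a pose out of reach is approached as far as the arm can. A call is refused whole if a number of a shift passes 0.05 or a number of a turn 8.59, either way. A call with a gripper value outside its range is refused whole. The fingers move at their own pace and stop on an object; "newtons" is the grip in N (left out, the last holds). Time passes only in rows, so rows that do not move let the fingers close. It gives the time, the measured TCP pose, the force, the opening and the grip force at its end, in the units of the state.
- manip.sense(): the state, without advancing time (a new reading comes with each control period).
- manip.snapshot(name): name is "side" or "top" or "wrist"; returns a dict with "image" (400x640x3 uint8, red, green, blue), "z_map" (400x640 float32, m along the optical axis (not along the pixel's ray), 0 where there is no reading), "fov_y" (degrees; the focal length in pixels is half the picture's height over the tangent of half this angle, whatever the lens; pixels are square), "cx", "cy" (the principal point, pixels), "extrinsics" (4x4, takes a point from camera to world coordinates); the wrist camera has in their place "mount" (4x4, takes a point from camera to tool coordinates, whose origin is the TCP and whose axes are the flange's). Camera axes: x right, y up, looking along -z (the intrinsics and any distortion apply to the point x, -y, -z); pixel columns grow to the right and rows downward; lengths in m; the calibration is good to about 2 mm. A picture is of the moment at which its call begins: read the wrist's pose just before it.
- manip.sign_off(): hands the job in; it is judged then, once.
The state is a dict: "t": time; "q": joint angles; "qd": joint speeds; "tau": joint torques, N m; "tcp_pos": TCP position; "tool_rot": TCP orientation; "force": force on the tool from outside, world axes, zero at the start; "ft_torque": the same for the moment, N m; "finger_gap": opening from 0.0 (shut) to 1.0 (fully open); "gripper_force": force on a finger pad.
Only numpy, scipy, OpenCV 4.12 (cv2) and the standard library are available. Lean on these libraries where they do the work, as an engineer would, in place of code of your own. Each camera call takes 0.05 s, during which the arm holds its last target. There are 200 camera calls.

## Working session

There is one attempt and no reset: what is moved stays moved. The work goes in short steps, Python scripts to look and compute and a tool call to move; the robot and the scene stay as the last step left them, time stands still between calls to the robot, and variables do not carry over. Pictures are saved under pics/ and viewed, at most 10 in all, crops included, and the job is handed in when it is done.

Besides the shell and the picture viewer there is one more tool, called as name(argument=value, ...), one argument or row to a line, values as JSON. drive_tool: Moves the arm, as the interface text tells. Its arguments: {"type":"object","properties":{"plan":{"type":"array"},"newtons":{"type":"number"}},"required":["plan"]}

```bash
mkdir -p pics; cat > h.py <<'E'
import numpy as np,cv2
from station import manip
def snap(n,f):
    s=manip.snapshot(n); cv2.imwrite(f'pics/{f}.png',s['image'][:,:,::-1]); np.savez(f'pics/{f}.npz',**{k:v for k,v in s.items()}); return s
def world(s,T=None):
    z=s['z_map'];h,w=z.shape;f=h/2/np.tan(np.radians(s['fov_y'])/2)
    u,v=np.meshgrid(np.arange(w),np.arange(h))
    P=np.stack([(u-s['cx'])*z/f,-(v-s['cy'])*z/f,-z,np.ones_like(z)],-1)
    W=P@np.asarray(s['extrinsics'] if T is None else T).T
    W=W[...,:3].copy();W[z<=0]=np.nan
    return W
E
python3 - <<'E'
from h import *
print(manip.finger_overhang,manip.sense())
for n in('side','top'):
    s=snap(n,n+'0');print(n,{k:(v if np.size(v)<20 else np.shape(v)) for k,v in s.items()})
E
```

```text
0.014 {'t': 0.0, 'q': array([-1.42248079e+00,  5.28489166e-01,  1.43392955e+00, -1.50262270e-05,
        1.18139006e+00, -1.78506228e-01]), 'qd': array([ 0.00134263, -0.00143849, -0.00026382, -0.00126224, -0.00219279,
       -0.00072728]), 'tau': array([ 3.65376463e-04, -4.42353272e+01, -1.78023952e+01, -3.65567812e-04,
        8.36570340e-03,  8.91216487e-07]), 'tcp_pos': array([ 0.20055241, -0.59114532,  0.21591086]), 'tool_rot': array([ 9.86677055e-01,  1.62687312e-01,  9.77927920e-06, -1.10804204e-03]), 'force': array([-0.64108177, -0.18392334,  0.25351718]), 'ft_torque': array([ 0.02455892, -0.00898174, -0.06259099]), 'gripper_force': 0.0, 'finger_gap': 1.002280865973919}
side {'image': (400, 640, 3), 'z_map': (400, 640), 'fov_y': 47.51836520127389, 'cx': 319.2953322218118, 'cy': 198.99452731702843, 'extrinsics': array([[-0.54043105,  0.63077923, -0.55682299, -0.04678756],
       [-0.84138191, -0.40773157,  0.35472729,  0.47072135],
       [-0.00327971,  0.66020644,  0.75107703,  0.90685826],
       [ 0.        ,  0.        ,  0.        ,  1.        ]])}
top {'image': (400, 640, 3), 'z_map': (400, 640), 'fov_y': 46.66924539830193, 'cx': 311.96539643397114, 'cy': 201.575088052821, 'extrinsics': array([[-0.00793938,  0.98493178, -0.17276098,  0.33834088],
       [-0.9999554 , -0.00693606,  0.00641044,  0.09182248],
       [ 0.00511556,  0.17280417,  0.98494292,  1.29396229],
       [ 0.        ,  0.        ,  0.        ,  1.        ]])}
```

View pics/side0.png

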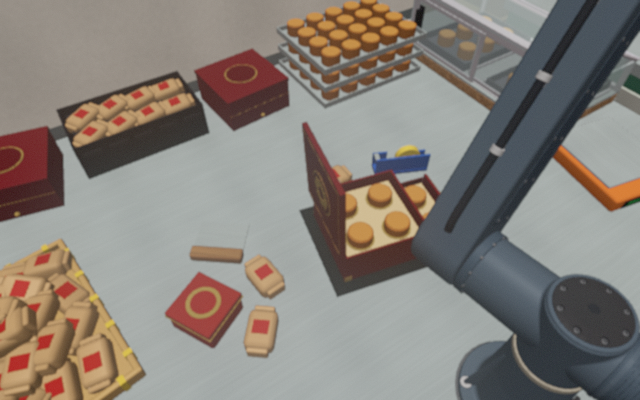

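View pics/top0.png

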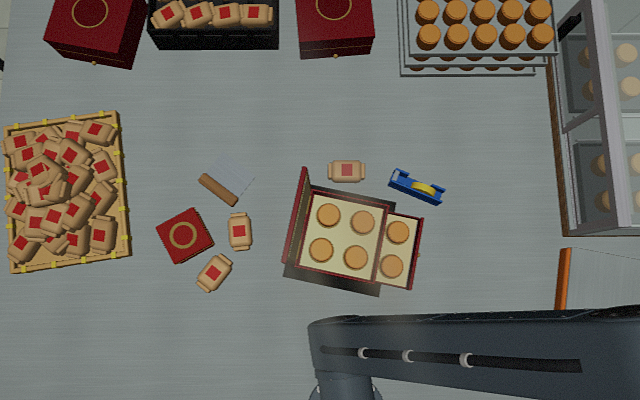

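The side view shows the box with its lid standing (about px 325,200) and its drawer out to the right. In the top view the box is centred near (345,238), the drawer front near (418,252) and the lid edge near (300,215). I'll measure these from the depth data.

```bash
cat > m.py <<'E'
from h import *
def load(f): return dict(np.load(f'pics/{f}.npz'))
def cloud(f):
    s=load(f);W=world(s);hsv=cv2.cvtColor(s['image'],cv2.COLOR_RGB2HSV);H,S,V=hsv[...,0],hsv[...,1],hsv[...,2]
    red=((H<8)|(H>168))&(S>110)
    return W,red,V
E
python3 - <<'E'
from m import *
for f in('top0','side0'):
    W,red,V=cloud(f)
    roi=(W[...,0]>.2)&(W[...,0]<.6)&(W[...,1]>-.25)&(W[...,1]<.25)
    rim=roi&red&(abs(W[...,2]-.096)<.005)
    mat=roi&(V<60)&(W[...,2]<.01)&~red
    for n,m in(('rim',rim),('mat',mat)):
        P=W[m]; 
        if len(P)<5: print(n,len(P));continue
        r=cv2.minAreaRect(P[:,:2].astype(np.float32)*1000);print(f,n,len(P),P[:,2].mean(),r,cv2.boxPoints(r).round().tolist())
    up=roi&red&(W[...,2]>.13);P=W[up];c=P.mean(0);U,S,Vt=np.linalg.svd(P-c,full_matrices=False)
    print('lid',len(P),c,Vt,S/np.sqrt(len(P)),'zmax',P[:,2].max(), P[P[:,2]>.28].mean(0))
    dr=roi&red&(W[...,2]<.06)&(W[...,2]>.04)&(W[...,1]<-.05);P=W[dr];r=cv2.minAreaRect(P[:,:2].astype(np.float32)*1000);print('drawer',len(P),P[:,2].max(),r,cv2.boxPoints(r).round().tolist())
    other=(W[...,2]>.015)&(W[...,0]>.2)&(W[...,0]<.8)&(W[...,1]>-.4)&(W[...,1]<.5)&~rim
    n,l,st,ce=cv2.connectedComponentsWithStats(other.astype(np.uint8))
    for i in range(1,n):
        if st[i,4]>150: Q=W[l==i];print(ce[i].round(),st[i,4],Q.min(0).round(3),Q.max(0).round(3))
E
```

```text
top0 rim 403 0.09617179652042225 ((459.97869873046875, 7.5718841552734375), (209.4483642578125, 210.0389862060547), 77.39107513427734) [[335.0, -72.0], [540.0, -118.0], [585.0, 87.0], [380.0, 133.0]]
top0 mat 663 0.0024015826651521775 ((458.57574462890625, -60.498016357421875), (302.71405029296875, 317.9822082519531), 72.7659912109375) [[262.0, -158.0], [566.0, -252.0], [655.0, 37.0], [352.0, 131.0]]
lid 442 [0.48455296 0.10687659 0.33062843] [[-0.38183414 -0.53616912  0.75281164]
 [ 0.90912291 -0.36456386  0.20146644]
 [-0.16642784 -0.76132507 -0.62664656]] [0.12695939 0.05382626 0.00392589] zmax 0.8089166727202096 [0.48455296 0.10687659 0.33062843]
drawer 302 0.059481361167651015 ((429.81256103515625, -134.7516632080078), (129.2474822998047, 198.79397583007812), 77.95108032226562) [[319.0, -177.0], [514.0, -219.0], [541.0, -92.0], [346.0, -51.0]]
[223. 181.] 1034 [0.553 0.249 0.015] [0.699 0.405 0.033]
[346. 171.] 794 [ 0.616 -0.063  0.015] [0.677 0.041 0.051]
[350. 237.] 10065 [ 0.32  -0.217  0.015] [0.59  0.154 0.314]
[416. 188.] 762 [ 0.551 -0.285  0.015] [ 0.651 -0.13   0.089]

[... 735 characters left out ...]
3  0.99710572]
 [ 0.2086389   0.97749008 -0.03135202]] [0.06032114 0.01482662 0.00284321] zmax 0.31436582430728066 [0.46186966 0.13136538 0.31046301]
drawer 66 0.05503844541080016 ((472.3778076171875, -203.6992950439453), (5.645171642303467, 70.58820343017578), 76.96477508544922) [[437.0, -198.0], [506.0, -214.0], [507.0, -209.0], [439.0, -193.0]]
[453. 153.] 26120 [ 0.2   -0.284  0.015] [0.677 0.153 0.656]
[623.  52.] 272 [ 0.2   -0.21   0.511] [ 0.207 -0.159  0.622]
[220. 242.] 1629 [0.552 0.244 0.015] [0.712 0.403 0.033]
[264. 276.] 1172 [0.427 0.249 0.015] [0.534 0.316 0.049]
[205. 308.] 3455 [0.391 0.349 0.015] [0.545 0.5   0.074]
[261. 331.] 1469 [0.316 0.303 0.015] [0.42  0.396 0.048]
```

drive_tool(
  plan=[
    [0, 0, 0, 0, 0, -8.4, -1],
    [0, 0, 0, 0, 0, -8.4, -1],
    [0, 0, 0, 0, 0, -8.4, -1],
    [0, 0, 0, 0, 0, -8.4, -1],
    [0, 0, 0, 0, 0, -8.4, -1],
    [0, 0, 0, 0, 0, -8.4, -1],
    [0, 0, 0, 0, 0, -8.4, -1],
    [0, 0, 0, 0, 0, 0, -1],
  ],
)

```text
t: 0.9
tcp_pos: [0.2006, -0.5915, 0.2163]
tool_rot: [0.78, 0.626, 0.0, -0.001]
force: [-0.9, -0.5, 0.0]
finger_gap: -0.003
gripper_force: 0.0
```

```bash
cat > b.py <<'E'
from h import *
from scipy.spatial.transform import Rotation as R
a=np.radians(77.5);C=np.array([.460,.0075,0]);B=np.array([[np.cos(a),-np.sin(a),0],[np.sin(a),np.cos(a),0],[0,0,1]])
def st(goal=None):
    s=manip.sense();r=R.from_quat(s['tool_rot']);T=r.as_matrix()
    print('t',s['t'],'box xyz mm',(B.T@(s['tcp_pos']-C)*1000).round(1),'tool x in box',(B.T@T[:,0]).round(3),'tool z',(B.T@T[:,2]).round(3),'F box',(B.T@s['force']).round(1),'gap',round(s['finger_gap'],2),'q',s['q'].round(2))
    if goal is not None: print('tool shift mm',(T.T@(C+B@np.array(goal)/1 - s['tcp_pos'])*1000).round(1))
E
python3 -c "
from b import *
st([-.255,-.025,.12])"
```

```text
t 0.9 box xyz mm [-640.9  123.6  216.3] tool x in box [1.    0.    0.001] tool z [ 0.001  0.    -1.   ] F box [-0.7  0.7  0. ] gap -0.0 q [-1.42  0.53  1.43  0.    1.18 -1.2 ]
tool shift mm [385.8 148.7  96.7]
```

drive_tool(
  plan=[
    [0.0385, 0.015, 0.01, 0, 0, 0, -1],
    [0.0385, 0.015, 0.01, 0, 0, 0, -1],
    [0.0385, 0.015, 0.01, 0, 0, 0, -1],
    [0.0385, 0.015, 0.01, 0, 0, 0, -1],
    [0.0385, 0.015, 0.01, 0, 0, 0, -1],
    [0.0385, 0.015, 0.01, 0, 0, 0, -1],
    [0.0385, 0.015, 0.01, 0, 0, 0, -1],
    [0.0385, 0.015, 0.01, 0, 0, 0, -1],
    [0.0385, 0.015, 0.01, 0, 0, 0, -1],
    [0.0385, 0.015, 0.01, 0, 0, 0, -1],
  ],
)

```text
t: 1.9
tcp_pos: [0.4311, -0.247, 0.1165]
tool_rot: [0.781, 0.625, 0.0, 0.0]
force: [0.8, 0.5, 0.7]
finger_gap: -0.003
gripper_force: 0.0
```

```bash
python3 -c "
from b import *
st([-.235,-.025,.05]); snap('side','side1')
s=snap('wrist','wrist1');print(s['mount'].round(3))"
```

```text
t 1.9 box xyz mm [-254.8  -26.9  116.5] tool x in box [ 1.    -0.003 -0.   ] tool z [-0. -0. -1.] F box [ 0.6 -0.7  0.7] gap -0.0 q [-0.75  0.51  1.85  0.    0.78 -0.52]
tool shift mm [19.8 -1.9 66.5]
[[-0.     0.947  0.321  0.082]
 [ 1.     0.    -0.     0.001]
 [-0.001  0.321 -0.947 -0.159]
 [ 0.     0.     0.     1.   ]]
```

View pics/wrist1.png

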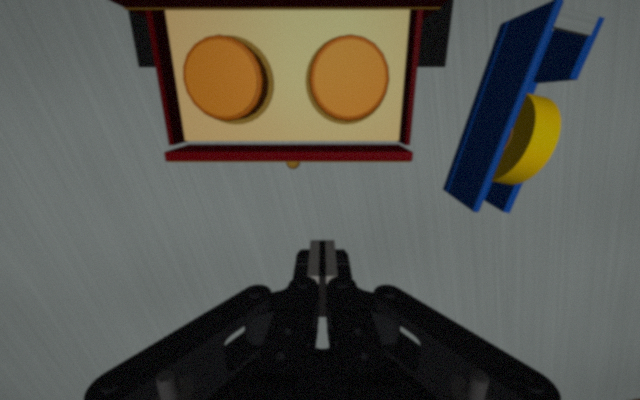

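The wrist view shows the drawer front edge level at row ~155, with the knob at (293,163). The closed tips are at (322,255), to the right of the knob. Next I'll check the front's position by depth from this second view.

```bash
python3 - <<'E'
from m import *; from b import *
s=load('wrist1');p=manip.sense();M=np.eye(4);M[:3,:3]=R.from_quat(p['tool_rot']).as_matrix();M[:3,3]=p['tcp_pos']
W=world(s,M@s['mount']);X=(W-C)@B*1000
print('front edge px152',[X[v,230].round(1).tolist() for v in (150,153,156,159)],[X[v,390].round(1).tolist() for v in (150,153,156,159)])
print('ends',X[154,170].round(1),X[154,408].round(1),'knob',X[163,293].round(1),'tip px',[X[v,u].round(1).tolist() for v,u in((243,315),(250,315),(243,330),(255,345))])
E
```

```text
front edge px152 [[-205.9, 47.6, 48.5], [-207.6, 46.5, 52.8], [-210.1, 47.1, 51.7], [-212.5, 47.2, 52.1]] [[-205.5, -80.8, 48.4], [-207.6, -80.5, 50.1], [-209.7, -80.3, 52.0], [-212.2, -80.6, 51.5]]
ends [-208.6   94.4   52.2] [-208.2  -94.6   51.3] knob [-220.7   -0.4   27.3] tip px [[-241.1, -22.8, 139.1], [-240.5, -23.1, 147.7], [-241.1, -30.9, 139.0], [-244.8, -38.6, 145.2]]
```

```bash
python3 - <<'E'
from m import *; from b import *
s=load('wrist1');p=manip.sense();M=np.eye(4);M[:3,:3]=R.from_quat(p['tool_rot']).as_matrix();M[:3,3]=p['tcp_pos']
X=(world(s,M@s['mount'])-C)@B*1000
for v in range(232,300,6): print(v,X[v,316].round(0),X[v,300].round(0))
s=load('side1');X=(world(s)-C)@B*1000
m=(abs(X[...,0]+255)<60)&(abs(X[...,1]+27)<60)&(X[...,2]>60)
Q=X[m];print(len(Q),[ (lo,Q[(Q[:,2]>lo)&(Q[:,2]<lo+10)].round(0).mean(0).tolist()) for lo in range(60,200,10) if ((Q[:,2]>lo)&(Q[:,2]<lo+10)).any()])
E
python3 -c "
import cv2;i=cv2.imread('pics/side1.png')[60:260,340:640];cv2.imwrite('pics/side1c.png',cv2.resize(i,None,fx=2.5,fy=2.5))"
```

```text
232 [-300.  -20.    3.] [-301.   -3.    1.]
238 [-308.  -20.    1.] [-308.   -3.    1.]
244 [-240.  -23.  142.] [-314.   -3.    3.]
250 [-241.  -24.  147.] [-244.  -15.  141.]
256 [-241.  -24.  153.] [-245.  -15.  146.]
262 [-240.  -24.  159.] [-245.  -16.  152.]
268 [-240.  -24.  164.] [-245.  -16.  158.]
274 [-241.  -24.  168.] [-245.  -16.  163.]
280 [-243.  -24.  169.] [-238.  -18.  177.]
286 [-240.  -24.  178.] [-238.  -18.  180.]
292 [-242.  -24.  179.] [-241.  -18.  181.]
298 [-245.  -24.  179.] [-240.  -18.  186.]
166 []
```

View pics/side1c.png

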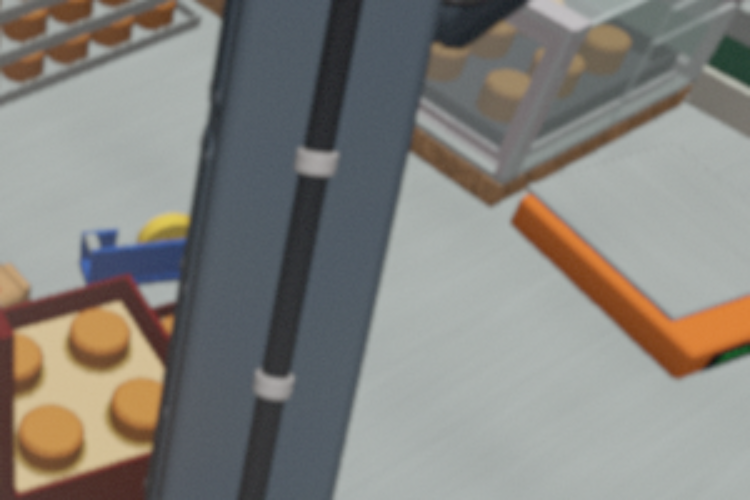

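The wrist depth puts the drawer front at x = -211 mm and the knob at y ≈ 0, which agrees with the top view. It also shows the fingertips ending higher than the text's overhang implies, and the side view has the arm hiding the gripper. I'll lower to the stand-off and check the tips against the bench.

drive_tool(
  plan=[
    [0, 0, 0.02, 0, 0, 0, -1],
    [0, 0, 0.02, 0, 0, 0, -1],
    [0, 0, 0.016, 0, 0, 0, -1],
    [0.005, 0, 0.01, 0, 0, 0, -1],
    [0, 0, 0, 0, 0, 0, -1],
  ],
)

```text
t: 2.5
tcp_pos: [0.4304, -0.2428, 0.0498]
tool_rot: [0.78, 0.625, -0.0, -0.002]
force: [0.3, -0.4, 0.3]
finger_gap: -0.001
gripper_force: 0.0
```

```bash
python3 - <<'E'
from m import *; from b import *
st([-.235,-.025,.05]);p=manip.sense()
s=snap('wrist','wrist2');M=np.eye(4);M[:3,:3]=R.from_quat(p['tool_rot']).as_matrix();M[:3,3]=p['tcp_pos']
X=(world(s,M@s['mount'])-C)@B*1000
for v in range(224,300,8): print(v,X[v,316].round(0),X[v,328].round(0),X[v,300].round(0))
E
```

```text
t 2.5 box xyz mm [-250.8  -25.2   49.8] tool x in box [ 1.    -0.001  0.002] tool z [ 0.002  0.003 -1.   ] F box [-0.3 -0.4  0.3] gap -0.0 q [-0.74  0.64  1.89 -0.    0.62 -0.52]
tool shift mm [15.8 -0.3 -0.1]
224 [-262.  -21.    1.] [-262.  -31.    1.] [-261.   -8.    2.]
232 [-269.  -21.    1.] [-269.  -31.    2.] [-268.   -8.    2.]
240 [-240.  -23.   70.] [-241.  -29.   70.] [-275.   -8.    2.]
248 [-240.  -23.   79.] [-240.  -29.   80.] [-283.   -8.    2.]
256 [-241.  -23.   87.] [-240.  -29.   88.] [-244.  -15.   81.]
264 [-240.  -23.   95.] [-240.  -29.   95.] [-244.  -15.   88.]
272 [-240.  -23.  101.] [-240.  -29.  101.] [-244.  -16.   95.]
280 [-243.  -24.  104.] [-239.  -29.  109.] [-238.  -17.  111.]
288 [-239.  -24.  114.] [-239.  -29.  115.] [-239.  -17.  114.]
296 [-244.  -24.  113.] [-240.  -28.  118.] [-239.  -18.  119.]
```

View pics/wrist2.png

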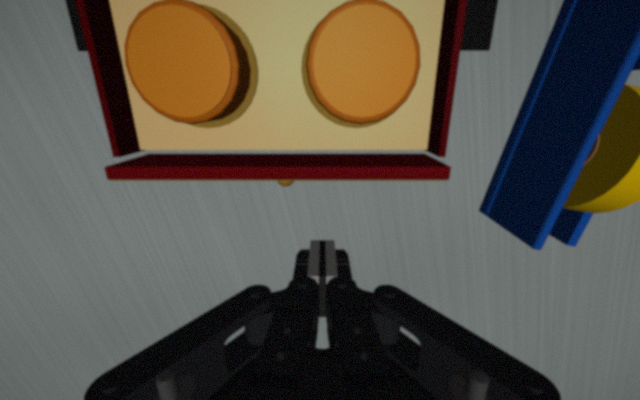

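The closed tips show at (322,242). The drawer front edge is at row 175, with the knob at (286,183), clear to the left. A short slow push will show whether the tips reach it.

drive_tool(
  plan=[
    [0.01, 0, 0, 0, 0, 0, -1],
    [0.01, 0, 0, 0, 0, 0, -1],
    [0.01, 0, 0, 0, 0, 0, -1],
    [0.01, 0, 0, 0, 0, 0, -1],
    [0, 0, 0, 0, 0, 0, -1],
  ],
)

```text
t: 3.05
tcp_pos: [0.4399, -0.2025, 0.0511]
tool_rot: [0.779, 0.627, -0.0, -0.0]
force: [-0.9, -0.2, -0.0]
finger_gap: -0.002
gripper_force: 0.0
```

```bash
cat >> b.py <<'E'
def wristX(f):
    p=manip.sense();s=snap('wrist',f);M=np.eye(4);M[:3,:3]=R.from_quat(p['tool_rot']).as_matrix();M[:3,3]=p['tcp_pos']
    return s,(world(s,M@s['mount'])-C)@B*1000
E
python3 - <<'E'
from m import *; from b import *
st();s,X=wristX('wrist3')
m=(abs(X[...,2]-50)<4)&(abs(X[...,1]-50)<30)&(X[...,0]<-110)
print('front',np.nanpercentile(X[m][:,0],[1,5,20]))
E
```

```text
t 3.05 box xyz mm [-209.4  -25.9   51.1] tool x in box [1.    0.003 0.   ] tool z [ 0.     0.001 -1.   ] F box [-0.4  0.8 -0. ] gap -0.0 q [-0.66  0.63  1.92  0.    0.6  -0.45]
front [-210.69041077 -207.69345    -171.9522723 ]
```

The front still reads -211 mm and there was no force, so the tips passed above the drawer. They really end about 20 mm behind the TCP, as the wrist camera shows. I'll back off, tilt the tips forward to keep the gripper body off the box, and lower.

drive_tool(
  plan=[
    [-0.03, 0.002, 0, 0, 0, 0, -1],
    [-0.025, 0.002, 0, 0, 0, 0, -1],
    [0, 0, 0, 0, 8.5, 0, -1],
    [0, 0, 0, 0, 8.5, 0, -1],
    [0, 0, 0, 0, 8.5, 0, -1],
    [0, 0, 0, 0, 8.5, 0, -1],
    [-0.0055, 0, 0.008, 0, 0, 0, -1],
    [-0.0055, 0, 0.008, 0, 0, 0, -1],
    [-0.011, 0, 0.016, 0, 0, 0, -1],
    [0, 0, 0, 0, 0, 0, -1],
  ],
)

```text
t: 4.1
tcp_pos: [0.431, -0.2563, 0.0107]
tool_rot: [0.745, 0.599, 0.227, -0.185]
force: [-0.7, 0.4, -0.6]
finger_gap: 0.001
gripper_force: 0.0
```

```bash
python3 - <<'E'
from m import *; from b import *
st([-.235,-.03,.012]);s,X=wristX('wrist4')
for v in range(224,300,8): print(v,X[v,316].round(0),X[v,328].round(0))
E
```

```text
t 4.1 box xyz mm [-263.8  -28.8   10.7] tool x in box [ 0.828 -0.     0.56 ] tool z [ 0.56   0.005 -0.828] F box [ 0.2  0.8 -0.6] gap 0.0 q [-1.02  0.86  1.69  0.45  1.09 -1.11]
tool shift mm [24.6  1.3 15. ]
224 [-252.  -26.    4.] [-251.  -34.    2.]
232 [-257.  -26.    2.] [-256.  -34.    1.]
240 [-266.  -26.   35.] [-266.  -33.   34.]
248 [-271.  -27.   43.] [-271.  -33.   43.]
256 [-275.  -27.   49.] [-275.  -33.   49.]
264 [-279.  -27.   55.] [-279.  -33.   54.]
272 [-283.  -27.   61.] [-283.  -32.   59.]
280 [-286.  -27.   60.] [-286.  -32.   66.]
288 [-289.  -27.   70.] [-289.  -32.   71.]
296 [-292.  -27.   68.] [-292.  -32.   74.]
```

drive_tool(
  plan=[
    [0.0083, 0, 0.0056, 0, 0, 0, -1],
    [0.0083, 0, 0.0056, 0, 0, 0, -1],
    [0.0083, 0, 0.0056, 0, 0, 0, -1],
    [0.0083, 0, 0.0056, 0, 0, 0, -1],
    [0.0083, 0, 0.0056, 0, 0, 0, -1],
    [0.0083, 0, 0.0056, 0, 0, 0, -1],
    [0.0083, 0, 0.0056, 0, 0, 0, -1],
    [0.0083, 0, 0.0056, 0, 0, 0, -1],
  ],
)

```text
t: 4.95
tcp_pos: [0.4495, -0.1811, 0.0121]
tool_rot: [0.746, 0.599, 0.228, -0.182]
force: [-2.5, -2.9, 2.3]
finger_gap: -0.002
gripper_force: 1.7
```

```bash
python3 - <<'E'
from b import *
st([-.103,-.03,.012])
E
```

```text
t 4.95 box xyz mm [-186.4  -30.5   12.1] tool x in box [0.83  0.001 0.558] tool z [ 0.558 -0.    -0.83 ] F box [-3.4  1.8  2.3] gap -0.0 q [-0.91  0.84  1.79  0.54  0.99 -1.1 ]
tool shift mm [69.2 -0.5 46.7]
```

Contact: about 3.4 N along -x. I'll keep pushing; 83 mm remain.

drive_tool(
  plan=[
    [0.0083, 0, 0.0056, 0, 0, 0, -1],
    [0.0083, 0, 0.0056, 0, 0, 0, -1],
    [0.0083, 0, 0.0056, 0, 0, 0, -1],
    [0.0083, 0, 0.0056, 0, 0, 0, -1],
    [0.0083, 0, 0.0056, 0, 0, 0, -1],
    [0.0083, 0, 0.0056, 0, 0, 0, -1],
    [0.0066, 0, 0.0045, 0, 0, 0, -1],
    [0.0041, 0, 0.0028, 0, 0, 0, -1],
    [0, 0, 0, 0, 0, 0, -1],
  ],
)

```text
t: 5.85
tcp_pos: [0.4648, -0.1084, 0.012]
tool_rot: [0.745, 0.599, 0.228, -0.184]
force: [-0.9, 0.3, 0.4]
finger_gap: -0.001
gripper_force: 0.0
```

```bash
python3 - <<'E'
from m import *; from b import *
st([-.103,-.03,.012]);s,X=wristX('wrist5')
for v in range(150,260,8): print(v,X[v,322].round(0),X[v,230].round(0))
E
```

```text
t 5.85 box xyz mm [-112.2  -29.8   12. ] tool x in box [0.828 0.001 0.56 ] tool z [ 0.56   0.002 -0.828] F box [0.1 0.9 0.4] gap -0.0 q [-0.8   0.83  1.87  0.64  0.91 -1.1 ]
tool shift mm [7.6 0.3 5.2]
150 [-77. -31.  71.] [-76.  13.  69.]
158 [-80. -31.  70.] [-80.  12.  69.]
166 [-84. -31.  69.] [-84.  12.  69.]
174 [-88. -31.  69.] [-88.  12.  69.]
182 [-101.  -31.   97.] [-101.    1.   98.]
190 [-104.  -31.   98.] [-104.    1.   98.]
198 [-107.  -31.   98.] [-107.    1.   96.]
206 [-107.  -31.   85.] [-107.    5.   85.]
214 [-107.  -31.   69.] [-107.   10.   70.]
222 [-107.  -31.   52.] [-107.   15.   52.]
230 [-111.  -31.   52.] [-111.   15.   50.]
238 [-113.  -31.   35.] [-113.   20.   35.]
246 [-118.  -31.   42.] [-114.   30.    4.]
254 [-122.  -31.   48.] [-120.   29.    4.]
```

View pics/wrist5.png

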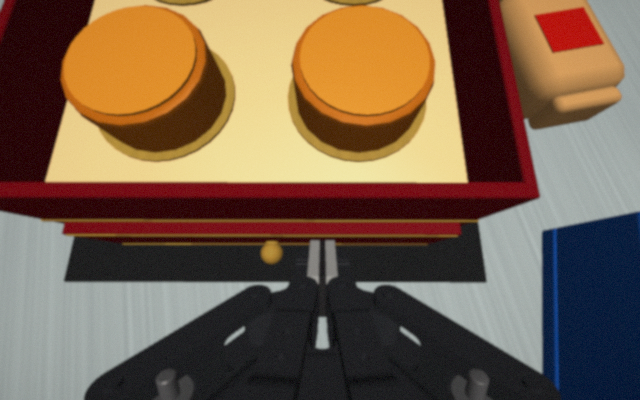

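The wrist view shows the drawer ledge (rows 222–245) about 6 mm proud of the box front, so a little more push is needed.

drive_tool(
  plan=[
    [0.0033, 0, 0.0022, 0, 0, 0, -1],
    [0.0033, 0, 0.0022, 0, 0, 0, -1],
    [0.0017, 0, 0.0011, 0, 0, 0, -1],
    [0, 0, 0, 0, 0, 0, -1],
  ],
)

```text
t: 6.3
tcp_pos: [0.4667, -0.1019, 0.0117]
tool_rot: [0.746, 0.6, 0.227, -0.182]
force: [-5.4, -8.0, 2.5]
finger_gap: -0.0
gripper_force: 4.3
```

```bash
python3 - <<'E'
from m import *; from b import *
st();s,X=wristX('wrist6')
for v in range(190,250,6): print(v,X[v,230].round(0))
E
```

```text
t 6.3 box xyz mm [-105.3  -30.2   11.7] tool x in box [0.831 0.002 0.556] tool z [ 0.556  0.    -0.831] F box [-9.   3.6  2.5] gap -0.0 q [-0.78  0.82  1.88  0.65  0.9  -1.09]
190 [-88.  11.  68.]
196 [-91.  10.  69.]
202 [-101.    0.   97.]
208 [-104.   -0.   99.]
214 [-106.   -0.   98.]
220 [-107.    1.   94.]
226 [-107.    5.   81.]
232 [-107.   11.   63.]
238 [-107.   18.   40.]
244 [-107.   27.   11.]
```

The drawer front reads -107 mm, flush with the box front, with the stop felt at 9 N. Now I'll retreat, straighten the tool and rise.

drive_tool(
  plan=[
    [-0.025, 0, -0.017, 0, 0, 0, -1],
    [-0.025, 0, -0.017, 0, 0, 0, -1],
    [0, 0, 0, 0, -8.5, 0, -1],
    [0, 0, 0, 0, -8.5, 0, -1],
    [0, 0, 0, 0, -8.5, 0, -1],
    [0, 0, 0, 0, -8.5, 0, -1],
    [0, -0.015, -0.05, 0, 0, 0, -1],
    [0, -0.015, -0.05, 0, 0, 0, -1],
    [0, 0, -0.05, 0, 0, 0, -1],
    [0, 0, -0.05, 0, 0, 0, -1],
  ],
)

```text
t: 7.35
tcp_pos: [0.4226, -0.1589, 0.2088]
tool_rot: [0.78, 0.626, 0.012, -0.016]
force: [1.0, -1.0, -0.4]
finger_gap: -0.003
gripper_force: 0.0
```

drive_tool(
  plan=[
    [0, 0, -0.05, 0, 0, 0, -1],
    [0, 0, -0.05, 0, 0, 0, -1],
    [0, 0, -0.05, 0, 0, 0, -1],
    [0, 0, -0.03, 0, 0, 0, -1],
    [0, 0, 0, 0, 0, 0, -1],
  ],
)

```text
t: 7.85
tcp_pos: [0.4254, -0.168, 0.3919]
tool_rot: [0.78, 0.626, 0.014, -0.01]
force: [-0.4, -0.1, -0.4]
finger_gap: 0.003
gripper_force: 0.0
```

```bash
python3 - <<'E'
from m import *; from b import *
st([.18,0,.38]);s,X=wristX('wrist7')
W,red,V=cloud('wrist7');m=red&(X[...,2]>200)&(X[...,2]<330)
Q=X[m];print(len(Q));
if len(Q)>20:
    print(Q.min(0),Q.max(0));A=np.c_[Q[:,2],np.ones(len(Q))];print('x vs z',np.linalg.lstsq(A,Q[:,0],rcond=None)[0], np.percentile(Q[:,1],[2,98]))
E
```

```text
t 7.85 box xyz mm [-178.8   -4.3  391.9] tool x in box [ 0.999 -0.     0.034] tool z [ 0.034 -0.003 -0.999] F box [-0.2  0.4 -0.4] gap 0.0 q [-0.64  0.12  1.56  0.03  1.48 -0.43]
tool shift mm [358.2  -4.3  24.2]Traceback (most recent call last):
  File "<stdin>", line 3, in <module>
  File "m.py", line 4, in cloud
    s=load(f);W=world(s);hsv=cv2.cvtColor(s['image'],cv2.COLOR_RGB2HSV);H,S,V=hsv[...,0],hsv[...,1],hsv[...,2]
                ~~~~~^^^
  File "h.py", line 9, in world
    W=P@np.asarray(s['extrinsics'] if T is None else T).T
                   ~^^^^^^^^^^^^^^
KeyError: 'extrinsics'
```

```bash
python3 - <<'E'
from m import *; from b import *
s,X=wristX('wrist8');h=cv2.cvtColor(s['image'],cv2.COLOR_RGB2HSV)
m=((h[...,0]<8)|(h[...,0]>168))&(h[...,1]>110)&(X[...,2]>200)&(X[...,2]<330)
Q=X[m];print(len(Q))
if len(Q)>20:
    print(Q.min(0),Q.max(0));print('x vs z',np.polyfit(Q[:,2],Q[:,0],1))
s,W=load('top0'),None;W=(world(s)-C)@B*1000
m=(abs(W[...,1])<100)&(abs(W[...,0]-125)<60)&(W[...,2]>110)&(W[...,2]<330)
Q=W[m];print(len(Q))
for lo in range(110,320,20):
    q=Q[(Q[:,2]>lo)&(Q[:,2]<=lo+20)]
    if len(q): print(lo,len(q),np.percentile(q[:,0],[2,50,98]).round(1))
E
```

```text
0
1240
110 53 [104.4 105.  105.6]
130 51 [105.4 105.9 106.7]
150 59 [106.1 106.7 107.7]
170 64 [107.  107.7 108.3]
190 66 [108.1 108.7 109.4]
210 70 [108.9 109.6 110.3]
230 69 [109.8 110.4 111.1]
250 75 [110.7 111.3 112. ]
270 83 [111.7 112.3 112.8]
290 440 [112.8 118.5 126.7]
310 210 [115.1 119.8 126.1]
```

drive_tool(
  plan=[
    [0, 0, 0, 0, -2, 0, -1],
    [0.045, 0, 0, 0, 0, 0, -1],
    [0.045, 0, 0, 0, 0, 0, -1],
    [0.045, 0, 0, 0, 0, 0, -1],
    [0.045, 0, 0, 0, 0, 0, -1],
    [0.045, 0, 0, 0, 0, 0, -1],
    [0.045, 0, 0, 0, 0, 0, -1],
    [0.045, 0, 0, 0, 0, 0, -1],
    [0.045, 0, 0, 0, 0, 0, -1],
    [0, 0, 0, 0, 0, 0, -1],
  ],
)

```text
t: 8.95
tcp_pos: [0.5006, 0.1889, 0.3849]
tool_rot: [0.778, 0.628, -0.003, -0.006]
force: [-0.6, -0.5, -0.5]
finger_gap: 0.004
gripper_force: 0.0
```

```bash
python3 - <<'E'
from b import *
st([.18,0,.26]); snap('side','side2')
E
```

```text
t 8.95 box xyz mm [ 1.859e+02 -3.000e-01  3.849e+02] tool x in box [1.    0.006 0.003] tool z [ 0.003  0.013 -1.   ] F box [-0.6  0.4 -0.5] gap 0.0 q [0.15 0.25 1.41 0.01 1.49 0.36]
tool shift mm [ -6.3   1.2 124.9]
```

View pics/side2.png

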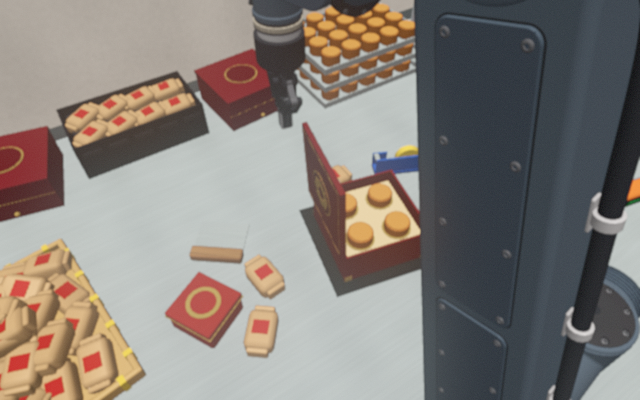

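The gripper stands behind the lid, with its tip at (286,122) above and to the left of the lid edge (308,128), and the drawer looks shut. I'll measure the tip's true height and the body's from this view.

```bash
python3 - <<'E'
from m import *; from b import *
X=(world(load('side2'))-C)@B*1000
m=(abs(X[...,0]-186)<70)&(abs(X[...,1])<70)&(X[...,2]>330);m[:,300:]=False
Q=X[m]
for lo in range(370,560,10):
    q=Q[(Q[:,2]>lo)&(Q[:,2]<=lo+10)]
    if len(q)>2: print(lo,len(q),np.percentile(q[:,0],[5,95]).round(0),np.percentile(q[:,1],[5,95]).round(0))
E
```

```text
400 39 [177. 197.] [-1. 10.]
410 62 [176. 197.] [-4. 12.]
420 71 [178. 197.] [-5. 12.]
430 25 [180. 197.] [-5. 11.]
440 40 [179. 199.] [-24.  28.]
450 67 [177. 199.] [-25.  34.]
460 83 [177. 202.] [-16.  44.]
470 114 [171. 203.] [-16.  51.]
480 135 [173. 203.] [-12.  58.]
490 209 [178. 205.] [-10.  58.]
500 217 [169. 205.] [-11.  43.]
510 122 [177. 196.] [13. 38.]
520 93 [177. 196.] [25. 35.]
530 238 [170. 222.] [ 5. 34.]
540 266 [170. 222.] [ 4. 34.]
550 276 [170. 222.] [ 4. 34.]
```

drive_tool(
  plan=[
    [0, 0, 0.04, 0, 0, 0, -1],
    [0, 0, 0.04, 0, 0, 0, -1],
    [0, 0, 0.03, 0, 0, 0, -1],
    [0, 0, 0.015, 0, 0, 0, -1],
    [0, 0, 0, 0, 0, 0, -1],
  ],
)

```text
t: 9.5
tcp_pos: [0.4977, 0.1828, 0.2592]
tool_rot: [0.781, 0.625, -0.006, -0.006]
force: [0.1, 0.6, 0.9]
finger_gap: -0.003
gripper_force: 0.0
```

```bash
python3 - <<'E'
from b import *
st([.14,0,.26])
E
```

```text
t 9.5 box xyz mm [179.3   1.2 259.2] tool x in box [ 1.    -0.002 -0.001] tool z [-0.001  0.016 -1.   ] F box [ 0.6 -0.   0.9] gap -0.0 q [0.14 0.36 1.61 0.   1.19 0.36]
tool shift mm [-39.3   1.2  -0.8]
```

The side view confirms the tips end about 18 mm above the TCP height and are ±11 mm thick. Now I'll push the lid along an arc.

drive_tool(
  plan=[
    [-0.011, 0, 0, 0, 0, 0, -1],
    [-0.011, 0, 0, 0, 0, 0, -1],
    [-0.011, 0, 0, 0, 0, 0, -1],
    [-0.011, 0, 0, 0, 0, 0, -1],
    [-0.01, 0, 0, 0, 0, 0, -1],
    [-0.015, 0, 0, 0, 0, 0, -1],
    [-0.015, 0, 0, 0, 0, 0, -1],
  ],
)

```text
t: 10.2
tcp_pos: [0.4831, 0.1018, 0.2634]
tool_rot: [0.78, 0.626, -0.0, -0.003]
force: [0.9, 1.8, -1.9]
finger_gap: -0.003
gripper_force: 1.0
```

```bash
python3 - <<'E'
from b import *
st([.063,0,.258])
E
```

```text
t 10.2 box xyz mm [ 97.1  -2.1 263.4] tool x in box [ 1.    -0.     0.003] tool z [ 0.003  0.005 -1.   ] F box [ 1.9 -0.5 -1.9] gap -0.0 q [-0.02  0.29  1.69  0.    1.16  0.19]
tool shift mm [-34.1  -2.1   5.3]
```

drive_tool(
  plan=[
    [-0.016, 0, 0.002, 0, 0, 0, -1],
    [-0.016, 0, 0.003, 0, 0, 0, -1],
    [-0.0155, 0, 0.006, 0, 0, 0, -1],
    [-0.0155, 0, 0.006, 0, 0, 0, -1],
    [-0.014, 0, 0.0085, 0, 0, 0, -1],
    [-0.014, 0, 0.0085, 0, 0, 0, -1],
  ],
)

```text
t: 10.8
tcp_pos: [0.4629, 0.0126, 0.2289]
tool_rot: [0.78, 0.626, -0.001, -0.003]
force: [-0.1, 1.6, 0.1]
finger_gap: 0.001
gripper_force: 0.7
```

```bash
python3 - <<'E'
from b import *
st([.004,0,.229])
E
```

```text
t 10.8 box xyz mm [  5.6  -1.7 228.9] tool x in box [ 1.    -0.001  0.002] tool z [ 0.002  0.005 -1.   ] F box [1.5 0.5 0.1] gap 0.0 q [-0.22  0.3   1.81  0.    1.04  0.  ]
tool shift mm [-1.6 -1.7 -0.1]
```

drive_tool(
  plan=[
    [-0.0125, 0, 0.011, 0, 0, 0, -1],
    [-0.0125, 0, 0.011, 0, 0, 0, -1],
    [-0.0105, 0, 0.013, 0, 0, 0, -1],
    [-0.0105, 0, 0.013, 0, 0, 0, -1],
    [-0.008, 0, 0.014, 0, 0, 0, -1],
    [-0.008, 0, 0.014, 0, 0, 0, -1],
  ],
)

```text
t: 11.4
tcp_pos: [0.4489, -0.0476, 0.1524]
tool_rot: [0.78, 0.626, -0.001, -0.003]
force: [1.0, 1.1, 0.9]
finger_gap: 0.002
gripper_force: 0.5
```

```bash
python3 - <<'E'
from b import *
st([-.072,0,.089])
E
```

```text
t 11.4 box xyz mm [-56.2  -1.  152.4] tool x in box [ 1.    -0.001  0.002] tool z [ 0.002  0.006 -1.   ] F box [ 1.3 -0.7  0.9] gap 0.0 q [-0.35  0.4   1.92  0.    0.82 -0.14]
tool shift mm [-16.   -0.7  63.4]
```

drive_tool(
  plan=[
    [-0.005, 0, 0.015, 0, 0, 0, -1],
    [-0.005, 0, 0.015, 0, 0, 0, -1],
    [-0.003, 0, 0.012, 0, 0, 0, -1],
    [-0.002, 0, 0.01, 0, 0, 0, -1],
    [0, 0, 0.006, 0, 0, 0, -1],
    [0, 0, 0, 0, 0, 0, -1],
  ],
)

```text
t: 12.0
tcp_pos: [0.4452, -0.0611, 0.0942]
tool_rot: [0.78, 0.626, -0.001, -0.004]
force: [0.6, -0.2, 0.3]
finger_gap: 0.002
gripper_force: 0.0
```

```bash
python3 - <<'E'
from b import *
st([-.072,0,.089])
s,X=wristX('wrist9')
for v in range(40,230,25): print(v,[X[v,u].round(0).tolist() for u in (260,390)])
E
```

```text
t 12.0 box xyz mm [-70.2  -0.4  94.2] tool x in box [ 1.    -0.001  0.002] tool z [ 0.002  0.007 -1.   ] F box [-0.1 -0.6  0.3] gap 0.0 q [-0.39  0.52  1.97  0.    0.66 -0.17]
tool shift mm [-1.8 -0.3  5.2]
40 [[38.0, 27.0, 111.0], [38.0, -32.0, 111.0]]
65 [[28.0, 27.0, 111.0], [28.0, -33.0, 111.0]]
90 [[17.0, 28.0, 113.0], [17.0, -34.0, 110.0]]
115 [[6.0, 29.0, 112.0], [6.0, -34.0, 111.0]]
140 [[-6.0, 29.0, 112.0], [-6.0, -35.0, 112.0]]
165 [[-19.0, 30.0, 112.0], [-19.0, -36.0, 111.0]]
190 [[-33.0, 32.0, 110.0], [-32.0, -37.0, 111.0]]
215 [[-47.0, 33.0, 110.0], [-47.0, -38.0, 110.0]]
```

drive_tool(
  plan=[
    [0, 0, 0.003, 0, 0, 0, -1],
    [0, 0, 0.002, 0, 0, 0, -1],
    [0, 0, 0.002, 0, 0, 0, -1],
    [0, 0, 0, 0, 0, 0, -1],
  ],
)

```text
t: 12.45
tcp_pos: [0.4459, -0.061, 0.093]
tool_rot: [0.78, 0.626, -0.0, -0.001]
force: [-9.8, 1.1, 52.9]
finger_gap: 0.003
gripper_force: 26.2
```

The lid is on its stop, at 53 N on the fingers. I'll retreat upward and check.

drive_tool(
  plan=[
    [0, 0, -0.005, 0, 0, 0, -1],
    [0, 0, -0.01, 0, 0, 0, -1],
    [0, 0, -0.04, 0, 0, 0, -1],
    [0, 0, -0.05, 0, 0, 0, -1],
    [0, 0, -0.05, 0, 0, 0, -1],
    [0, 0, -0.05, 0, 0, 0, -1],
    [0, 0, -0.03, 0, 0, 0, -1],
    [0, 0, 0, 0, 0, 0, -1],
    [0, 0, 0, 0, 0, 0, -1],
  ],
)

```text
t: 13.35
tcp_pos: [0.4465, -0.0614, 0.3229]
tool_rot: [0.78, 0.626, -0.001, -0.003]
force: [-0.2, 0.2, -0.4]
finger_gap: 0.004
gripper_force: 0.0
```

```bash
python3 - <<'E'
from b import *
st();s,X=wristX('wrist10')
m=(abs(X[...,0])<110)&(abs(X[...,1])<100)&(X[...,2]>85)&(X[...,2]<140)
Q=X[m];print(len(Q),'z vs x',np.polyfit(Q[:,0],Q[:,2],1),Q.min(0),Q.max(0))
m=(X[...,0]<-100)&(X[...,0]>-250)&(X[...,2]>12)&(abs(X[...,1])<100)&(X[...,2]<140);print('front',np.percentile(X[m],[1,5],axis=0) if m.any() else None)
T=snap('top','top2');W=(world(T)-C)@B*1000
m=(abs(W[...,0])<105)&(abs(W[...,1])<100)&(W[...,2]>85)&(W[...,2]<140);Q=W[m];print(len(Q),np.polyfit(Q[:,0],Q[:,2],1))
m=(W[...,0]<-112)&(W[...,0]>-200)&(W[...,2]>12)&(abs(W[...,1])<98)&(W[...,2]<70);print('drawer px proud',m.sum(),W[m].min(0) if m.any() else '')
E
```

```text
t 13.35 box xyz mm [-70.2  -1.8 322.9] tool x in box [ 1.    -0.     0.002] tool z [ 0.002  0.006 -1.   ] F box [ 0.1  0.2 -0.4] gap 0.0 q [-0.39  0.16  1.7   0.    1.29 -0.17]
28040 z vs x [-6.69352291e-05  1.09894395e+02] [-109.93537626  -99.99757113   98.64700065] [107.06295278  99.99903435 113.93673157]
front [[-109.83496263  -98.15542276  107.52272133]
 [-109.34300983  -91.21941037  108.15418882]]
4695 [-4.11672005e-03  1.08809846e+02]
drawer px proud 0
```

View pics/top2.png

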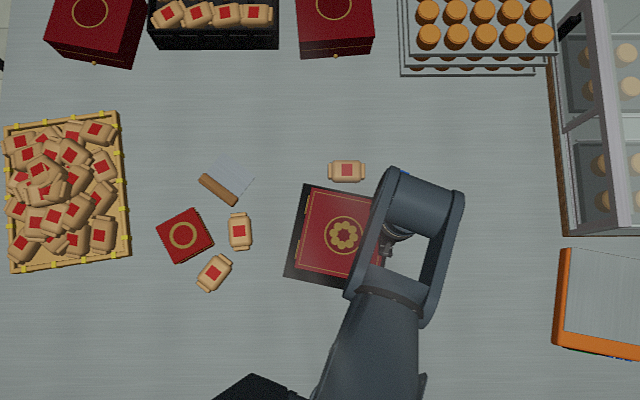

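The top view shows the lid lying flat (centre about 340,235) with a slope near 0, and the packs, tin and scraper in their places. The arm hides the drawer front and the sealer here. The drawer was measured flush on its stop and nothing has touched it since, and the arm never came near the sealer.

```bash
python3 -c "
from station import manip
print(manip.sign_off())"
```

```text
the job is handed in; nothing more can be done
None
```

The box is closed and handed in at about 13.5 s of the 61 s allowed: the drawer measured flush on its stop and the lid lying flat, with the arm clear, though `sign_off()` returned no verdict and I had no last view of the drawer front or sealer.

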